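Unlock the bowl jig's eccentric cam and slide the bowl home against its rest posts

ROBOT

A 6-joint arm with a two-finger parallel gripper is mounted at the origin on the work surface. World frame = base frame: x ahead of the robot, y to its left, z up, the work surface at z = 0. Lengths are in mm, angles in rad, forces in N, time in s.
With the tool pointing down it reaches from about 400 to 925 mm from the base axis. Payload 3.4 kg.
Tool frame: the origin (TCP) lies at the very end of the fingers, on their centre line; the grasp point (between the pads) lies 19 mm behind it (robot.pinch_z is the distance from the TCP to the grasp point, in mm); z points along the fingers, y is the direction in which the jaws open and shut (so a half turn about z gives the same grasp; the last joint's range is limited). The gripper opens to 85 mm and grips with 20 to 120 N. Pads are 22 mm wide; open, the fingers measure 114 mm over their backs; the gripper's body (76 mm by 85 mm) begins 54 mm behind the grasp point. The pads swing forward as they close: fully open they stand 13 mm farther back than shut.
Start: joints at [-1.321, 0.307, 1.506, -0, 1.328, -0.073], TCP at [182.379, -545.315, 231.305] pointing down, gripper open.
Joint ranges: [-3.12, 3.12], [-1.05, 2.28], [0.14, 2.33], [-1.42, 4.57], [0.1, 2.73], [-2.68, 2.68]. Speed limits (rad/s): [2.57, 2.57, 3.14, 3.14, 3.14, 3.14].

INTERFACE

Orientations are given as a rotation vector (axis times angle).
In Python, from plant import get_state, vision, robot gives the robot as it stands.
- The arm moves only by the tool drive_tool, never from a script. Its argument "plan" is a list that holds one entry, the list of rows, each a list of 5 numbers: the opening in per cent of the stroke, from 0 (shut) to 100 (fully open), then the shift along the tool's x, y, z in mm, then the turn about the tool's z in degrees. A call has 1 to 5 rows; each row is the pose to reach, as a shift and turn from the pose commanded when the call began, along the tool's axes at that moment; what a row does not reach only later rows make up. A row lasts 1/10 s, in which the tool goes at most 50 mm and 8.59 degrees, less where a joint would pass 70% of its speed; a pose out of reach is approached as far as the arm can. A call with a gripper value outside its range is refused whole. The fingers move at their own pace and stop on an object; "force" is the grip in N (left out, the last holds). Time passes only in rows, so rows that repeat a pose let the fingers close. It gives the time, the measured TCP pose, the force and the opening at its end, in the units of the state.
- get_state(): the state, without advancing time (a new reading comes with each control period).
- vision.camera(name): name is "scene" or "top" or "wrist"; returns a dict with "image" (400x640x3 uint8, red, green, blue), "fx", "fy", "cx", "cy" (pixels), "k1" (the pictures are not rectified: a ray, as slopes to the right and down, at radius r is drawn at 1 + k1 r^2 times it, then the intrinsics apply), "world_to_cam" (4x4, takes a point from world to camera coordinates). Camera axes: x right, y down, z forward; pixel columns grow to the right and rows downward; lengths in mm; the calibration is good to about 2 mm. A picture is of the moment at which its call begins. There is no depth.
- robot.hand_in(): hands the job in, once; it reports no verdict.
The state is a dict: "time": time; "q": joint angles; "qd": joint speeds; "joint_efforts": joint torques, N m; "position": TCP position; "orientation": TCP orientation; "force": force on the tool from outside, world axes, zero at the start; "torque": the same for the moment, N m; "width": finger opening in mm.
Only numpy, scipy, OpenCV 4.12 (cv2) and the standard library are available. Lean on these libraries where they do the work, as an engineer would, in place of code of your own. Each camera call takes 0.05 s, during which the arm holds its last target. There are 200 camera calls.

TASK

Get the terracotta bowl seated in the wooden jig: first, with the side of the shut fingers, turn the cam by its lever to the low point, so that the lever points straight forward, the way the slide travels; only then push the slide forward from behind by its upright plate, all the way home, so that its cork jaw carries the bowl against the two rest posts. Leave the cam at its low point, do not touch or lift the bowl itself, leave the other things on the table where they are, and finish clear of everything.

Things in the scene. Friction and masses are not known exactly. Their poses are not given: they have to be found in the camera images.
- jig: Fixed plywood board, 300 x 300 x 18 mm, that carries the whole jig, turned a little. Origin: centre of its underside, on the table. x: the slide's forward direction (roughly away from the robot), y left, z up; the 'jig frame' below (mm). Two guide blocks (tops at z = 48) flank the slide at y = 103 and -131, x -130 to -40.
- rest (a point): Midway between the two fixed wooden rest posts, at board height: (116, 45, 18) mm in the jig frame. The posts are 20 mm across, stand at y = 6 and 84 mm in the jig frame, tops at z = 63 mm.
- slide (a joint): Follower slide along the jig's x, m: 0 = fully back, 0.045 = home at its stop. Starts within 4 mm of 0. No spring; drags about 2.5 N, plus 2 to 3 N for the bowl. A cross bar 20 mm thick, y -116 to 89, top at z = 50 mm, its front meeting the cam: at the start angles the cam stops it at 0.014 to 0.027, and it must not be forced against the cam.
- jaw (a point): Midway between the two upright round cork pads (16 mm across, z = 22 to 56 mm, 75 mm apart in y) of the slide's jaw, which push the bowl. Moves with the slide; in the jig frame at x = -20 mm plus the slide's position, y = 45, z = 39 mm. The wooden backing of the pads ends 8 mm behind this point.
- cam (a joint): Cam angle, rad, counter-clockwise seen from above; it is the lever's direction in the jig frame: 0 = low point, lever along jig +x. Starts at -2.5 to -1.8 (lever back and right); swing it counter-clockwise through the jig's -y side to 0. Stops at -2.8 and 0.6: it can overshoot. Stiff pivot (0.5 N m, 6 N at 85 mm), no spring. Within 0.35 of 0 the slide can go home.
- cam_pivot (a point): On the cam's vertical turning axis, 87 mm above the table, at mid-height of the lever; (-4, -90) mm in the jig frame. Below the lever is the cam, a plywood disc 72 mm across, z = 26 to 48 mm, its centre 16 mm off this axis towards the lever's end. A steel hub 24 mm across rises on the axis to z = 112 mm.
- lever_end (a point): Middle of the lever's end face, 117 mm from the pivot axis, 87 mm above the table. The lever is a straight dark wooden bar, 14 mm thick, 40 mm tall (z = 67 to 107 mm), with flat upright sides, radial from pivot to here; all that lies under its sweep is below 52 mm. Its x axis points outward along the lever.
- push_face (a point): Centre of the rear (robot-side) face of the slide's upright push plate, moves with the slide; 78 mm above the table. The plate is 70 mm wide (jig y -35 to 35), 20 mm thick, top at z = 97 mm; free space behind it. Axes as the jig's. Its x in the jig frame is -90 mm plus the slide's position.
- bowl: Loose terracotta bowl standing on the jig board before the jaw: 100 mm across at its widest (26 mm above its foot), 88 mm at the rim, 58 mm tall, 0.28 to 0.46 kg. Origin: centre of its foot, 18 mm above the table. Home, against both posts, it stands at about (70, 45) mm in the jig frame; it starts 15 to 34 mm short of that, up to 6 mm to one side.
- white_bowl: Bystander: loose white bowl, 104 mm across, 50 mm tall, left of the jig; origin under its centre.
- tumbler: Bystander: loose terracotta tumbler, 72 mm across, 85 mm tall, left of the jig; origin under its centre.
- slip_jar: Bystander: loose glass jar, 64 mm across, 90 mm tall, beyond the jig; origin under its centre.
- rib: Bystander: loose dark wooden rib, 75 x 30 x 10 mm, lying on the jig's board at its far right corner, under the lever's sweep; origin under its centre.
- spatula: Bystander: loose spatula, 190 mm long, lying on the table right of the jig, under 30 mm tall; origin under its middle.
- cork_block: Bystander: loose cork block, 45 x 30 x 25 mm, left of the jig; origin under its centre.
Mind the look-alikes: they are no part of the job. What is shaped like the bowl but pink or purple is not meant.

How it is judged:
By the outcome, as a careful person would: the job done as asked, in the order asked, and still so for the second after the job is handed in, with the robot touching nothing.
It also fails if it takes over 48 s, if anything falls off the work surface, if the arm or the gripper's body presses on something with over 40 N, if the wrist force passes 120 N, or if a joint passes its speed limit or range.

## Working session

There is one attempt and no reset: what is moved stays moved. The work goes in short steps, Python scripts to look and compute and a tool call to move; the robot and the scene stay as the last step left them, time stands still between calls to the robot, and variables do not carry over. Pictures are saved under pics/ and viewed, about 8 in all and at most 12, crops included, and the job is handed in when it is done.

Besides the shell and the picture viewer there is one more tool, called after "Call:" as name([rows], argument=value, ...), one row to a line, values as JSON. drive_tool: Moves the arm, as the interface text tells. Its arguments: {"type":"object","properties":{"plan":{"type":"array","items":{"type":"array","items":{"type":"array","items":{"type":"number"}}}},"force":{"type":"number"}},"required":["plan"]}

```bash
ls; mkdir -p pics
cat > h.py <<'E'
import numpy as np, cv2
from plant import get_state, vision, robot
def grab(n,f):
    c=vision.camera(n); cv2.imwrite(f'pics/{f}.png',c['image'][:,:,::-1]); 
    np.save(f'pics/{f}.npy',{k:v for k,v in c.items()},allow_pickle=True); return c
def load(f): return np.load(f'pics/{f}.npy',allow_pickle=True).item()
def ray(c,u,v):
    K=np.array([[c['fx'],0,c['cx']],[0,c['fy'],c['cy']],[0,0,1.]])
    xy=cv2.undistortPoints(np.array([[[u,v]]],float),K,np.array([c['k1'],0,0,0.]))[0,0]
    T=np.array(c['world_to_cam']); R=T[:3,:3]; o=-R.T@T[:3,3]
    return o,R.T@np.array([xy[0],xy[1],1])
def onz(c,u,v,z):
    o,d=ray(c,u,v); return (o+d*(z-o[2])/d[2])[:2]
def proj(c,P):
    K=np.array([[c['fx'],0,c['cx']],[0,c['fy'],c['cy']],[0,0,1.]])
    T=np.array(c['world_to_cam']); r=cv2.Rodrigues(T[:3,:3])[0]
    return cv2.projectPoints(np.array(P,float).reshape(-1,3),r,T[:3,3],K,np.array([c['k1'],0,0,0.]))[0][:,0]
def jig2w(J,P):
    x,y,a=J; P=np.array(P,float).reshape(-1,3); c,s=np.cos(a),np.sin(a)
    return np.c_[x+c*P[:,0]-s*P[:,1], y+s*P[:,0]+c*P[:,1], P[:,2]]
E
python3 - <<'E'
from h import *
for n in('top','scene'):
    c=grab(n,n+'0'); T=np.array(c['world_to_cam']); print(n,c['fx'],c['k1'],-T[:3,:3].T@T[:3,3])
s=get_state(); print(s['time'],s['position'],s['orientation'],s['width'],s['force'])
E
```

```text
pics
top 488.79611949204076 -0.01531171437547136 [ 446.76584983   71.93283343 1389.84216577]
scene 423.0160945551142 -0.0720859619411717 [ 964.86587809 -598.67841043  824.16067462]
0.1 [ 182.21396246 -544.70484126  230.49621593] [-3.09896268e+00 -5.04535658e-01  2.98994017e-04] 85.22905668598774 [-0.59268867  0.5008804  -0.32782732]
```

View pics/top0.png

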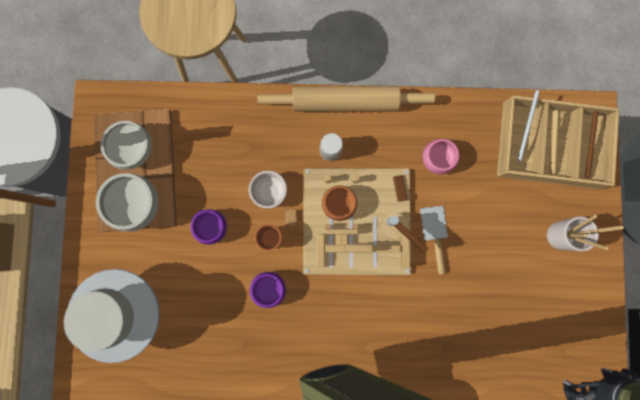

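View pics/scene0.png

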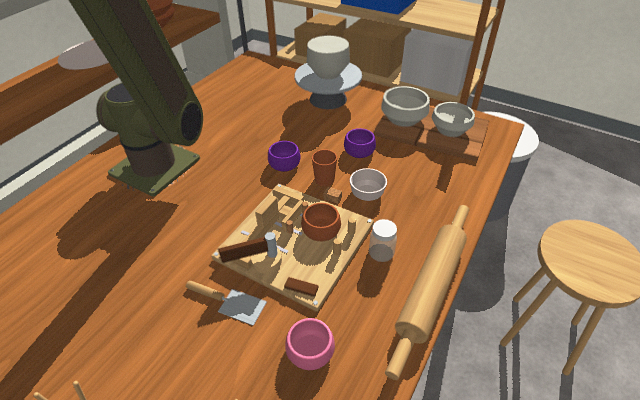

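The top view shows the board at u 304–411, v 169–274 (image up is +x). The hub is at about (392,221), with the dark lever pointing back and right to about (421,248). The bowl is at (339,203) and the push plate near (342,240). Next I'll fit the board and the lever.

Run:
```python
from h import *
c=load('top0'); im=c['image'][:,:,::-1].copy()
hsv=cv2.cvtColor(im,cv2.COLOR_BGR2HSV)
for p in[(315,190),(380,190),(308,260),(360,265),(290,190),(420,190),(410,237),(400,228)]: print(p,hsv[p[1],p[0]])
m=((hsv[...,1]<140)&(hsv[...,2]>120)).astype(np.uint8)
m[:,:298]=0;m[:,418:]=0;m[:163]=0;m[282:]=0
m=cv2.morphologyEx(m,cv2.MORPH_CLOSE,np.ones((9,9)))
m=cv2.morphologyEx(m,cv2.MORPH_OPEN,np.ones((5,5)))
k=max(cv2.findContours(m,0,2)[0],key=cv2.contourArea)
b=cv2.boxPoints(cv2.minAreaRect(k)); print(b)
w=np.array([onz(c,*p,18) for p in b]); print(w, np.linalg.norm(np.roll(w,-1,0)-w,axis=1), w.mean(0))
o=cv2.resize(im[160:285,295:455],None,fx=5,fy=5,interpolation=cv2.INTER_CUBIC); cv2.imwrite('pics/crop0.png',o)
```

```text
(315, 190) [ 19  94 184]
(380, 190) [ 19  93 186]
(308, 260) [ 20  92 199]
(360, 265) [ 19  92 197]
(290, 190) [ 14 160  99]
(420, 190) [ 15 157 164]
(410, 237) [ 13 157 107]
(400, 228) [ 13 154 111]
[[302. 168.]
 [410. 168.]
 [410. 275.]
 [302. 275.]]
[[ 693.10418096  120.40675822]
 [ 699.98604635 -186.54974139]
 [ 398.44626767 -187.66956144]
 [ 391.60851752  112.6852211 ]] [307.03363452 301.54185799 300.43260513 301.5945245 ] [545.78625313 -35.28183088]
```

View pics/crop0.png

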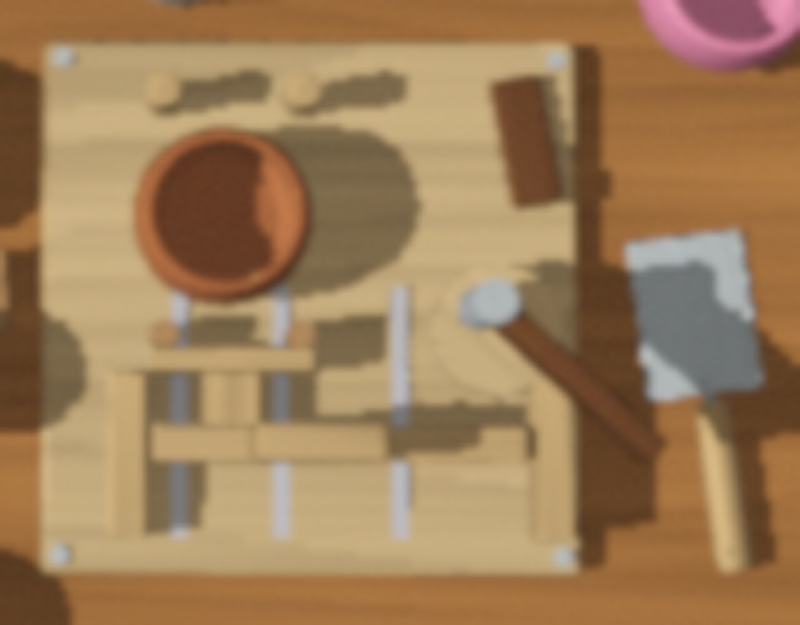

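Run:
```python
from h import *
c=load('top0')
f=lambda u,v,z: onz(c,295+(u+.5)/5-.5,160+(v+.5)/5-.5,z)
S=np.array([f(*p,19) for p in[(62,57),(557,59),(564,555),(60,553)]]); print('screws',S)
C=np.array([f(*p,18) for p in[(42,43),(572,43),(580,573),(42,573)]]); print('corners',C)
for Q in(S,C):
    d=[Q[0]-Q[3],Q[1]-Q[2],  *[np.array([-(v)[1],v[0]]) for v in (Q[1]-Q[0],Q[2]-Q[3])]]
    print('len',[np.linalg.norm(x) for x in d],'ang',[np.arctan2(x[1],x[0])%(2*np.pi) for x in d],'mean',Q.mean(0))
P=dict(post84=(163,90,63),post6=(302,90,63),hub=(497,300,112),leverL=(655,440,107),leverR=(640,458,107),plateBR=(387,460,97),plateBL=(255,462,97),padL=(165,332,56),padR=(300,332,56),rib=(525,140,10),
 bowl=(222,214,76))
for a in(0.0,0.01,0.02,0.03):
    x,y=(S.mean(0)+C.mean(0))/2; R=np.array([[np.cos(a),-np.sin(a)],[np.sin(a),np.cos(a)]])
    print(a,{k:np.round((f(*v)-[x,y])@R,1).tolist() for k,v in P.items()})
```

```text
screws [[ 684.61035662  105.95251344]
 [ 689.76347392 -175.03621724]
 [ 410.4600977  -180.19378283]
 [ 405.1882012   100.19320986]]
corners [[ 692.59112061  117.54863817]
 [ 699.34540799 -183.70859928]
 [ 400.69086397 -189.32935747]
 [ 393.88022225  109.95890558]]
len [np.float64(279.4815029993234), np.float64(279.35099150122954), np.float64(281.0359788120456), np.float64(280.4365499816676)] ang [np.float64(0.020608559810838083), np.float64(0.01846372056477518), np.float64(0.018337175645972623), np.float64(0.0187999997365689)] mean [547.50553236 -37.27106919]
len [np.float64(298.8073038606096), np.float64(298.707431428488), np.float64(301.3329446228352), np.float64(299.3657449362237)] ang [np.float64(0.02540282258318337), np.float64(0.01881804516254678), np.float64(0.02241657678555538), np.float64(0.022752200177712893)] mean [546.6269037  -36.38260325]
0.0 {'post84': [112.8, 85.8], 'post6': [114.5, 9.6], 'hub': [-2.3, -90.6], 'leverL': [-73.5, -174.5], 'leverR': [-83.1, -166.7], 'plateBR': [-87.0, -35.6], 'plateBL': [-89.6, 33.9], 'padL': [-19.7, 81.9], 'padR': [-18.0, 8.1], 'rib': [
[... 155 characters left out ...]
7, -165.8], 'plateBR': [-87.3, -34.7], 'plateBL': [-89.3, 34.8], 'padL': [-18.8, 82.1], 'padR': [-17.9, 8.3], 'rib': [95.9, -122.8], 'bowl': [44.2, 52.3]}
0.02 {'post84': [114.5, 83.5], 'post6': [114.7, 7.3], 'hub': [-4.2, -90.5], 'leverL': [-77.0, -173.0], 'leverR': [-86.4, -165.0], 'plateBR': [-87.7, -33.8], 'plateBL': [-88.9, 35.7], 'padL': [-18.0, 82.2], 'padR': [-17.8, 8.5], 'rib': [94.7, -123.7], 'bowl': [44.7, 51.9]}
0.03 {'post84': [115.3, 82.4], 'post6': [114.8, 6.1], 'hub': [-5.1, -90.4], 'leverL': [-78.7, -172.2], 'leverR': [-88.0, -164.1], 'plateBR': [-88.0, -33.0], 'plateBL': [-88.5, 36.6], 'padL': [-17.2, 82.4], 'padR': [-17.7, 8.7], 'rib': [93.5, -124.7], 'bowl': [45.2, 51.4]}
```

Jig pose fits as (547, -36.8, 0.020 rad): hub, posts, pads and plate all agree within about 2 mm. The lever is at about -2.35 rad and the slide is near 1–2 mm. I'll plan the moves from that.

```bash
cat >> h.py <<'E'
import json,sys
J=(547.0,-36.8,0.020); PIV=jig2w(J,[[-4,-90,87]])[0,:2]
def cmd(): return np.array(json.load(open('cmd.json')))   # x,y,z,yaw of tool x
def save(c): json.dump(list(map(float,c)),open('cmd.json','w'))
def rows(targets,grip=0,dec=1):
    "targets: world x,y,z,yaw(rad). Prints rows, and stores last as commanded"
    c=cmd(); cy,sy=np.cos(c[3]),np.sin(c[3]); R=[]
    for t in targets:
        d=np.array(t[:3])-c[:3]
        R.append([grip,round(cy*d[0]+sy*d[1],dec),round(sy*d[0]-cy*d[1],dec),round(-d[2],dec),round(-np.degrees(t[3]-c[3]),dec)])
    _,a,b,e,w=R[-1]
    save([c[0]+cy*a+sy*b,c[1]+sy*a-cy*b,c[2]-e,c[3]-np.radians(w)]); print(json.dumps([R]))
def lev(th,gap,r=90,z=75):
    "tool pose whose front side is gap mm short of the lever at jig angle th"
    a=th+J[2]; e=np.array([np.cos(a),np.sin(a)]); n=np.array([-e[1],e[0]])
    p=PIV+r*e-(18+gap)*n; return np.array([*p,z,a+np.pi/2])
def lin(a,b,n): return [a+(b-a)*k/n for k in range(1,n+1)]
def meas():
    s=get_state(); from scipy.spatial.transform import Rotation as Ro
    X=Ro.from_rotvec(s['orientation']).as_matrix()[:,0]
    print('t',round(s['time'],2),'pos',np.round(s['position'],1),'yaw',round(float(np.arctan2(X[1],X[0])),3),'F',np.round(s['force'],1),'cmd',np.round(cmd(),2),'q',np.round(s['q'],2))
E
python3 - <<'E'
from h import *
save([182.4,-545.3,231.3,2*np.arctan2(.50453568,3.09896268)])
a=cmd(); b=lev(-2.35,15,z=231); print(PIV,b)
L=lin(a,b,15)
for k in range(0,15,5): rows(L[k:k+5],dec=0)
rows(lin(cmd(),lev(-2.35,15,z=75),5),dec=1)
E
```

```text
[ 544.80067998 -126.86199527] [ 458.91203335 -169.43123747  231.           -0.75920367]
[[[0, 25.0, -18.0, 0.0, 4.0], [0, 51.0, -36.0, 0.0, 8.0], [0, 76.0, -54.0, 0.0, 12.0], [0, 102.0, -72.0, 0.0, 17.0], [0, 127.0, -90.0, 0.0, 21.0]]]
[[[0, 18.0, -26.0, 0.0, 4.0], [0, 35.0, -51.0, 0.0, 8.0], [0, 52.0, -77.0, 0.0, 12.0], [0, 70.0, -103.0, 0.0, 16.0], [0, 87.0, -129.0, 0.0, 20.0]]]
[[[0, 7.0, -30.0, 0.0, 4.0], [0, 15.0, -60.0, 0.0, 9.0], [0, 22.0, -90.0, 0.0, 13.0], [0, 30.0, -121.0, 0.0, 17.0], [0, 37.0, -151.0, 0.0, 21.0]]]
[[[0, 0.0, 0.0, 31.3, -0.0], [0, 0.1, 0.0, 62.5, -0.0], [0, 0.1, 0.0, 93.8, -0.0], [0, 0.1, 0.1, 125.0, -0.0], [0, 0.2, 0.1, 156.3, -0.0]]]
```

Call:
drive_tool([
  [[0, 25, -18, 0, 4], [0, 51, -36, 0, 8], [0, 76, -54, 0, 12], [0, 102, -72, 0, 17], [0, 127, -90, 0, 21]],
])

```text
time: 0.6
position: [274.7, -418.3, 230.9]
orientation: [-3.14, 0.074, 0.001]
force: [0.8, 0.2, 0.4]
width: 12.3
```

Call:
drive_tool([
  [[0, 18, -26, 0, 4], [0, 35, -51, 0, 8], [0, 52, -77, 0, 12], [0, 70, -103, 0, 16], [0, 87, -129, 0, 20]],
])

```text
time: 1.1
position: [367.2, -293.3, 231.0]
orientation: [-3.08, 0.618, 0.001]
force: [-0.3, -0.5, 0.8]
width: -0.2
```

Call:
drive_tool([
  [[0, 7, -30, 0, 4], [0, 15, -60, 0, 9], [0, 22, -90, 0, 13], [0, 30, -121, 0, 17], [0, 37, -151, 0, 21]],
])

```text
time: 1.6
position: [459.2, -168.0, 231.0]
orientation: [-2.916, 1.168, 0.001]
force: [1.2, -1.8, 0.5]
width: -0.3
```

```bash
python3 -c "
from h import *
meas(); grab('wrist','w1')"
```

```text
t 1.6 pos [ 459.2 -168.   231. ] yaw -0.762 F [ 1.2 -1.8  0.5] cmd [ 458.91 -169.46   75.     -0.76] q [-0.44  0.19  1.68  0.    1.28  1.9 ]
```

View pics/w1.png

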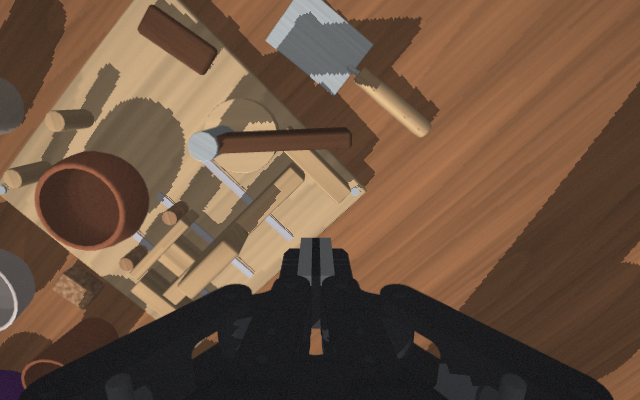

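The wrist view shows the lever from the hub (203,145) to its end (350,137), nearly parallel to the jaw line. The finger tips, at (317,245), are on its clockwise side. I'll check the angle, then descend.

```bash
python3 -c "
from h import *
c=load('w1')
a=onz(c,228,131,107);b=onz(c,348,128,107);h=onz(c,203,145,112)
print(a,b,h,np.arctan2(*(b-a)[::-1])-J[2], np.hypot(*(b-PIV)), jig2w((0,0,-J[2]),[[*(h-[547,-36.8]),0]]))
"
```

```text
[ 541.26903277 -150.64545046] [ 477.87185549 -220.26428828] [ 547.01472966 -129.7651144 ] -2.329454785513014 114.90629176490519 [[ -1.84445163 -92.94681657   0.        ]]
```

Call:
drive_tool([
  [[0, 0, 0, 31, 0], [0, 0, 0, 62, 0], [0, 0, 0, 94, 0], [0, 0, 0, 125, 0], [0, 0, 0, 156, 0]],
])

```text
time: 2.15
position: [458.5, -169.2, 74.1]
orientation: [2.918, -1.163, -0.0]
force: [-0.0, 0.8, -0.3]
width: 0.2
```

Run:
```python
from h import *
save([458.91,-169.46,75.3,-0.7592])
meas()
rows([lev(-2.35,g,z=75) for g in(11,7,4,1,-2)],dec=1)
```

```text
t 2.15 pos [ 458.5 -169.2   74.1] yaw -0.759 F [-0.   0.8 -0.3] cmd [ 458.91 -169.46   75.3    -0.76] q [-0.44  0.37  1.89 -0.    0.88  1.89]
[[[0, 4.0, -0.0, 0.3, 0.0], [0, 8.0, -0.0, 0.3, 0.0], [0, 11.0, -0.0, 0.3, 0.0], [0, 14.0, -0.0, 0.3, 0.0], [0, 17.0, -0.0, 0.3, 0.0]]]
```

Call:
drive_tool([
  [[0, 4, 0, 0, 0], [0, 8, 0, 0, 0], [0, 11, 0, 0, 0], [0, 14, 0, 0, 0], [0, 17, 0, 0, 0]],
])

```text
time: 2.65
position: [472.3, -181.7, 76.7]
orientation: [2.918, -1.164, 0.005]
force: [0.3, -0.8, -0.4]
width: 0.2
```

Run:
```python
from h import *
c=cmd(); c[2]=75.3; save(c)
meas()
L=[lev(-2.33+np.radians(k*6),0,z=75.3) for k in range(1,21)]
for k in range(0,20,5): rows(L[k:k+5])
```

```text
t 2.65 pos [ 472.3 -181.7   76.7] yaw -0.759 F [ 0.3 -0.8 -0.4] cmd [ 471.24 -181.16   75.3    -0.76] q [-0.45  0.39  1.85 -0.    0.9   1.88]
[[[0, 9.3, 1.5, -0.0, -7.1], [0, 18.9, 1.7, -0.0, -13.1], [0, 28.5, 0.9, -0.0, -19.1], [0, 37.9, -0.9, -0.0, -25.1], [0, 47.1, -3.7, -0.0, -31.1]]]
[[[0, 9.5, 1.4, -0.0, -6.0], [0, 19.1, 1.8, -0.0, -12.0], [0, 28.7, 1.2, -0.0, -18.0], [0, 38.2, -0.5, -0.0, -24.0], [0, 47.4, -3.1, -0.0, -30.0]]]
[[[0, 9.5, 1.4, -0.0, -6.0], [0, 19.1, 1.8, -0.0, -12.0], [0, 28.7, 1.2, -0.0, -18.0], [0, 38.2, -0.5, -0.0, -24.0], [0, 47.4, -3.1, -0.0, -30.0]]]
[[[0, 9.5, 1.4, -0.0, -6.0], [0, 19.1, 1.8, -0.0, -12.0], [0, 28.7, 1.2, -0.0, -18.0], [0, 38.2, -0.4, -0.0, -24.0], [0, 47.4, -3.1, -0.0, -30.0]]]
```

Call:
drive_tool([
  [[0, 9.3, 1.5, 0, -7.1], [0, 18.9, 1.7, 0, -13.1], [0, 28.5, 0.9, 0, -19.1], [0, 37.9, -0.9, 0, -25.1], [0, 47.1, -3.7, 0, -31.1]],
])

```text
time: 3.15
position: [505.3, -210.4, 75.8]
orientation: [-3.124, 0.332, 0.008]
force: [-5.7, 0.3, 3.7]
width: 0.0
```

Run:
```python
from h import *
s=get_state(); print(s['position'],s['force'],lev(-2.33+np.radians(30),0))
c=grab('top','t1'); im=c['image'][:,:,::-1]
cv2.imwrite('pics/t1c.png',cv2.resize(im[160:285,295:455],None,fx=5,fy=5,interpolation=cv2.INTER_CUBIC))
```

```text
[ 505.29637244 -210.38795645   75.79169979] [-5.74298366  0.25459068  3.72293126] [ 5.07962979e+02 -2.10927349e+02  7.50000000e+01 -2.15604898e-01]
```

View pics/t1c.png

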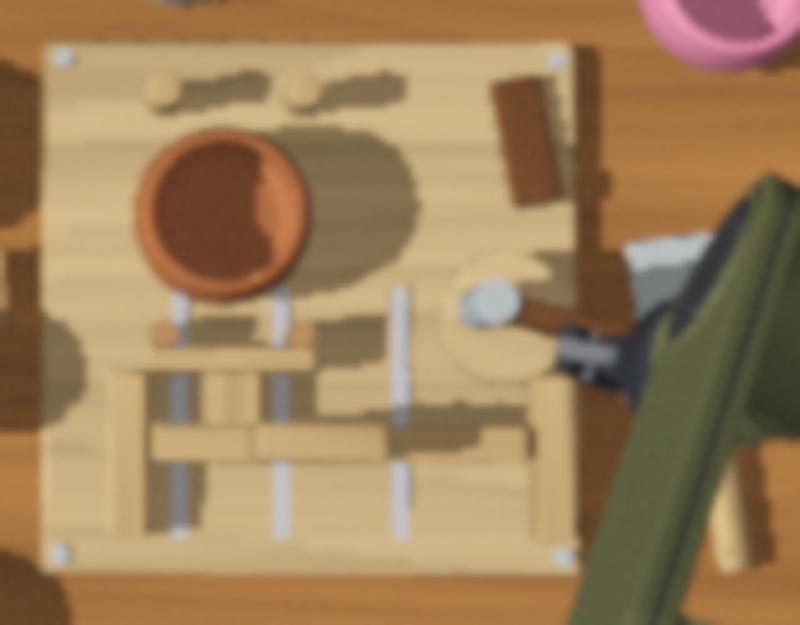

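The picture shows the lever, from the hub (490,303) out past (580,335), being pushed by the shut fingers. It's now near -1.8 rad, with about 6 N of contact force as expected. Continuing.

Call:
drive_tool([
  [[0, 9.5, 1.4, 0, -6], [0, 19.1, 1.8, 0, -12], [0, 28.7, 1.2, 0, -18], [0, 38.2, -0.5, 0, -24], [0, 47.4, -3.1, 0, -30]],
])

```text
time: 3.7
position: [552.8, -218.7, 75.6]
orientation: [3.103, 0.485, -0.006]
force: [-4.5, -2.6, 0.4]
width: 0.4
```

Call:
drive_tool([
  [[0, 9.5, 1.4, 0, -6], [0, 19.1, 1.8, 0, -12], [0, 28.7, 1.2, 0, -18], [0, 38.2, -0.5, 0, -24], [0, 47.4, -3.1, 0, -30]],
])

```text
time: 4.2
position: [597.9, -202.0, 75.6]
orientation: [2.872, 1.271, -0.005]
force: [-3.1, -4.2, -0.8]
width: -0.0
```

Run:
```python
from h import *
keep=cmd(); s=get_state(); p=np.array(s['position'][:2]); print(p,s['force'],s['time'],lev(-2.33+np.radians(90),0))
c=lev(-2.33+np.radians(90),0,z=75.3); save(c)
L=[lev(-2.33+np.radians(90)+k*(2.33-1.571-0.10)/10,0,z=75.3) for k in range(1,11)]
rows(L[:5]);rows(L[5:])
```

```text
[ 597.89443344 -202.03513741] [-3.06559832 -4.19244053 -0.80689873] 4.2 [ 599.18456156 -200.79705748   75.            0.83159265]
[[[0, 6.0, 1.0, -0.0, -3.8], [0, 12.0, 1.6, -0.0, -7.6], [0, 18.0, 1.8, -0.0, -11.3], [0, 24.1, 1.6, -0.0, -15.1], [0, 30.1, 1.0, -0.0, -18.9]]]
[[[0, 6.0, 1.0, -0.0, -3.8], [0, 12.0, 1.6, -0.0, -7.5], [0, 18.0, 1.8, -0.0, -11.3], [0, 24.1, 1.6, -0.0, -15.1], [0, 30.1, 1.0, -0.0, -18.9]]]
```

Call:
drive_tool([
  [[0, 6, 1, 0, -3.8], [0, 12, 1.6, 0, -7.6], [0, 18, 1.8, 0, -11.3], [0, 24.1, 1.6, 0, -15.1], [0, 30.1, 1, 0, -18.9]],
])

```text
time: 4.7
position: [619.2, -180.7, 75.6]
orientation: [2.625, 1.724, -0.004]
force: [-2.6, -4.3, -0.9]
width: -0.5
```

Call:
drive_tool([
  [[0, 6, 1, 0, -3.8], [0, 12, 1.6, 0, -7.5], [0, 18, 1.8, 0, -11.3], [0, 24.1, 1.6, 0, -15.1], [0, 30.1, 1, 0, -18.9]],
])

```text
time: 5.2
position: [632.4, -153.6, 75.6]
orientation: [2.306, 2.131, -0.004]
force: [-2.8, -5.7, -2.2]
width: 0.2
```

Run:
```python
from h import *
meas()
c=grab('top','t2'); im=c['image'][:,:,::-1]; grab('scene','s2')
cv2.imwrite('pics/t2c.png',cv2.resize(im[160:285,295:455],None,fx=5,fy=5,interpolation=cv2.INTER_CUBIC))
```

```text
t 5.2 pos [ 632.4 -153.6   75.6] yaw 1.492 F [-2.8 -5.7 -2.2] cmd [ 633.1  -152.01   75.3     1.49] q [-0.3   0.55  1.53 -0.    1.07 -0.22]
```

View pics/t2c.png

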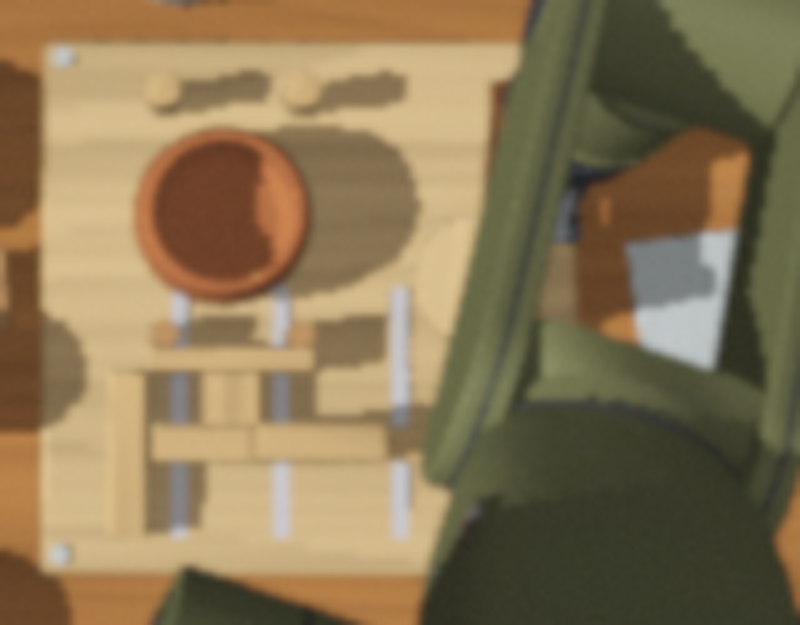

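The arm hides the lever in the top view; the bowl (222,214) and the slide haven't moved. I'll push to just short of 0, back off and measure.

Run:
```python
from h import *
rows([lev(t,0,z=75.3) for t in(-.08,-.06,-.04,-.02,-.02)])
rows([lev(-.02,g,z=75.3) for g in(3,8,15,25,40)])
c=cmd(); u=c.copy(); u[2]=235; rows(lin(c,u,4))
u=cmd(); v=u.copy(); v[:2]=[470,-260]; v[3]=.8; rows(lin(u,v,5))
```

```text
[[[0, 1.8, 0.3, -0.0, -1.1], [0, 3.6, 0.6, -0.0, -2.3], [0, 5.4, 0.9, -0.0, -3.4], [0, 7.3, 1.1, -0.0, -4.6], [0, 7.3, 1.1, -0.0, -4.6]]]
[[[0, -3.0, 0.0, -0.0, 0.0], [0, -8.0, 0.0, -0.0, 0.0], [0, -15.0, 0.0, -0.0, 0.0], [0, -25.0, 0.0, -0.0, 0.0], [0, -40.0, -0.0, -0.0, 0.0]]]
[[[0, 0.0, 0.0, -39.9, -0.0], [0, 0.0, 0.0, -79.8, -0.0], [0, 0.0, 0.0, -119.8, -0.0], [0, 0.0, 0.0, -159.7, -0.0]]]
[[[0, -15.0, -33.0, -0.0, 8.8], [0, -30.0, -65.9, -0.0, 17.7], [0, -45.0, -98.9, -0.0, 26.5], [0, -60.0, -131.9, -0.0, 35.4], [0, -75.0, -164.9, -0.0, 44.2]]]
```

Call:
drive_tool([
  [[0, 1.8, 0.3, 0, -1.1], [0, 3.6, 0.6, 0, -2.3], [0, 5.4, 0.9, 0, -3.4], [0, 7.3, 1.1, 0, -4.6], [0, 7.3, 1.1, 0, -4.6]],
])

```text
time: 5.8
position: [634.2, -145.9, 75.6]
orientation: [2.223, 2.219, -0.003]
force: [-2.6, -4.4, -0.5]
width: -0.0
```

Call:
drive_tool([
  [[0, -3, 0, 0, 0], [0, -8, 0, 0, 0], [0, -15, 0, 0, 0], [0, -25, 0, 0, 0], [0, -40, 0, 0, 0]],
])

```text
time: 6.3
position: [634.9, -185.1, 75.4]
orientation: [2.221, 2.222, 0.001]
force: [0.8, 0.0, 0.3]
width: 0.1
```

Call:
drive_tool([
  [[0, 0, 0, -40, 0], [0, 0, 0, -80, 0], [0, 0, 0, -120, 0], [0, 0, 0, -160, 0]],
])

```text
time: 6.7
position: [634.5, -186.0, 236.8]
orientation: [2.223, 2.22, -0.0]
force: [0.3, -0.6, -0.2]
width: -0.1
```

Call:
drive_tool([
  [[0, -15, -33, 0, 8], [0, -30, -66, 0, 17], [0, -45, -99, 0, 25], [0, -60, -132, 0, 34], [0, -75, -165, 0, 42]],
])

```text
time: 7.2
position: [468.2, -261.1, 235.5]
orientation: [2.874, 1.268, 0.0]
force: [0.4, -1.0, 0.4]
width: -0.2
```

Run:
```python
from h import *
c=cmd(); c[3]+=np.radians(2.2); c[2]+=.3; save(c); meas()
c=grab('top','t3'); im=c['image'][:,:,::-1]
cv2.imwrite('pics/t3c.png',cv2.resize(im[160:285,295:455],None,fx=5,fy=5,interpolation=cv2.INTER_CUBIC))
```

```text
t 7.2 pos [ 468.2 -261.1  235.5] yaw 0.831 F [ 0.4 -1.   0.4] cmd [ 469.97 -259.96  235.3     0.84] q [-0.59  0.25  1.58 -0.    1.31  0.15]
```

View pics/t3c.png

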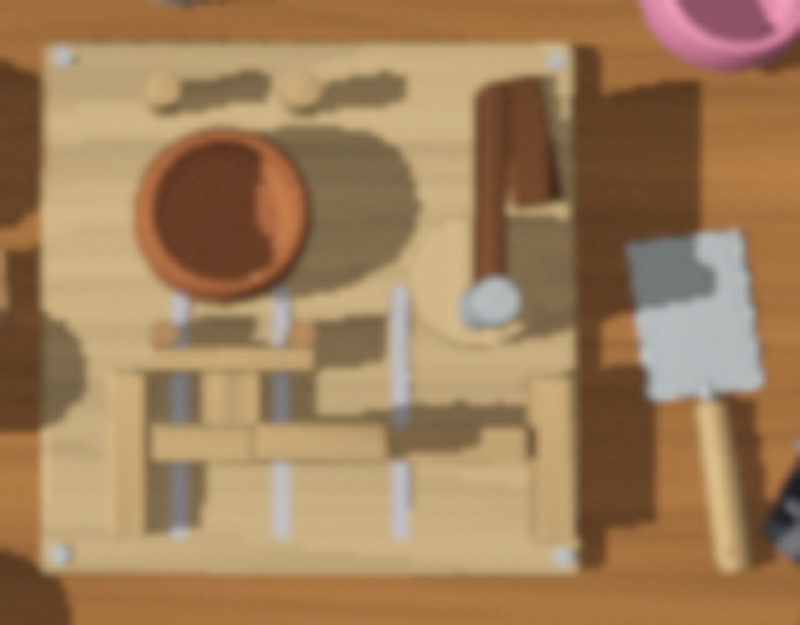

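The lever now points straight up the image, from the hub (490,303) to its end (492,87). Bowl, slide and rib look unmoved. I'll measure the angle from its edges.

Run:
```python
from h import *
c=load('t3'); im=cv2.cvtColor(c['image'],cv2.COLOR_RGB2GRAY).astype(float)
# subpixel left & right edges of the lever per row (rows where rib is absent for the right edge)
big=lambda v: np.interp(np.arange(385,402,.1),np.arange(640),im[v])
L=[];Rr=[]
for v in range(180,213):
    x=np.arange(385,402,.1); g=np.gradient(big(v))
    l=x[(x>387)&(x<393)][np.argmin(g[(x>387)&(x<393)])]; L.append((l,v))
    if v>203:
        r=x[(x>393)&(x<399)][np.argmax(g[(x>393)&(x<399)])]; Rr.append((r,v))
L=np.array(L);print(np.round(L[::6],1).tolist(),np.round(Rr,1).tolist())
k=np.polyfit(L[:,1],L[:,0],1); print(k, np.std(L[:,0]-np.polyval(k,L[:,1])))
for z in(67,107):
    a=onz(c,np.polyval(k,211),211,z);b=onz(c,np.polyval(k,181),181,z); d=b-a; print(z,a,b,np.arctan2(d[1],d[0])-J[2])
# expected left edge pixels for several angles (bottom-left z=67 vs top-left z=107)
for th in(-.06,-.03,0,.03,.06):
    q=[]
    for r in(40,105):
        for s in(7,-7):
            e=np.array([np.cos(th),np.sin(th)]);n=np.array([-e[1],e[0]])
            p=np.array([-4,-90])+r*e+s*n; q+= [np.round(proj(c,jig2w(J,[[*p,z]]))[0],1).tolist() for z in(67,107)]
    print(th,q)
```

```text
[[389.1, 180.0], [389.1, 186.0], [389.1, 192.0], [389.1, 198.0], [389.1, 204.0], [389.1, 210.0]] [[395.1, 204.0], [396.1, 205.0], [396.1, 206.0], [396.1, 207.0], [396.1, 208.0], [395.1, 209.0], [395.1, 210.0], [395.1, 211.0], [395.1, 212.0]]
[1.17741478e-15 3.89100000e+02] 0.0
67 [ 571.28993554 -120.93513463] [ 653.63686644 -120.3001426 ] -0.012288972491680747
107 [ 567.52458578 -115.1032078 ] [ 647.3815165 -114.4874166] -0.012288972491681125
-0.06 [[389.3, 206.0], [391.6, 204.4], [394.5, 206.3], [396.9, 204.8], [390.5, 182.3], [392.7, 180.1], [395.6, 182.7], [398.0, 180.4]]
-0.03 [[388.9, 206.0], [391.1, 204.5], [394.0, 206.2], [396.4, 204.7], [389.3, 182.4], [391.5, 180.1], [394.4, 182.5], [396.8, 180.3]]
0 [[388.5, 206.1], [390.7, 204.6], [393.6, 206.1], [396.0, 204.6], [388.2, 182.4], [390.3, 180.2], [393.3, 182.4], [395.6, 180.2]]
0.03 [[388.0, 206.2], [390.2, 204.7], [393.2, 206.0], [395.5, 204.5], [387.0, 182.5], [389.2, 180.3], [392.1, 182.4], [394.4, 180.1]]
0.06 [[387.6, 206.3], [389.7, 204.8], [392.7, 206.0], [395.0, 204.4], [385.9, 182.6], [388.0, 180.4], [391.0, 182.4], [393.2, 180.1]]
```

The cam is at about -0.012 rad from the lever edge, or about -0.04 from the contact geometry, which is within 1–2° of straight forward. Next is the slide.

Run:
```python
from h import *
def pp(x,z): return np.array([*jig2w(J,[[x,0,0]])[0,:2],z,J[2]])
c=cmd(); t=pp(-127,235); L=lin(c,t,10); rows(L[:5]);rows(L[5:])
c=cmd(); rows(lin(c,pp(-127,66),5))
rows([pp(x,66) for x in(-122,-117,-112,-107,-102)])
rows([pp(x,66) for x in(-98,-94,-90,-86,-82)])
rows([pp(x,66) for x in(-78,-74,-70,-67,-65)])
```

```text
[[[0, 13.1, -18.5, 0.0, 4.7], [0, 26.1, -36.9, 0.1, 9.4], [0, 39.2, -55.4, 0.1, 14.1], [0, 52.3, -73.9, 0.1, 18.8], [0, 65.3, -92.3, 0.2, 23.5]]]
[[[0, 4.7, -22.2, -0.0, 4.6], [0, 9.3, -44.3, 0.0, 9.3], [0, 13.9, -66.5, 0.0, 14.0], [0, 18.5, -88.6, 0.1, 18.7], [0, 23.1, -110.7, 0.1, 23.4]]]
[[[0, 0.0, -0.0, 33.8, 0.0], [0, 0.0, -0.0, 67.6, 0.0], [0, 0.0, -0.0, 101.4, 0.0], [0, 0.0, -0.0, 135.2, 0.0], [0, 0.0, -0.1, 169.0, 0.0]]]
[[[0, 5.0, 0.0, 0.0, 0.0], [0, 10.0, 0.0, 0.0, 0.0], [0, 15.0, 0.0, 0.0, 0.0], [0, 20.0, 0.0, 0.0, 0.0], [0, 25.0, 0.0, 0.0, 0.0]]]
[[[0, 4.0, 0.0, 0.0, 0.0], [0, 8.0, 0.0, 0.0, 0.0], [0, 12.0, 0.0, 0.0, 0.0], [0, 16.0, 0.0, 0.0, 0.0], [0, 20.0, 0.0, 0.0, 0.0]]]
[[[0, 4.0, 0.0, 0.0, 0.0], [0, 8.0, 0.0, 0.0, 0.0], [0, 12.0, 0.0, 0.0, 0.0], [0, 15.0, 0.0, 0.0, 0.0], [0, 17.0, 0.0, 0.0, 0.0]]]
```

Call:
drive_tool([
  [[0, 13, -18.5, 0, 4.7], [0, 26, -37, 0, 9.4], [0, 39, -55.4, 0, 14.1], [0, 52, -74, 0, 18.8], [0, 65.3, -92.3, 0.2, 23.5]],
])

```text
time: 7.75
position: [444.7, -149.4, 235.4]
orientation: [3.071, 0.66, 0.001]
force: [0.3, 0.3, -0.3]
width: 0.1
```

Call:
drive_tool([
  [[0, 4.7, -22.2, 0, 4.6], [0, 9.3, -44.3, 0, 9.3], [0, 13.9, -66.5, 0, 14], [0, 18.5, -88.6, 0.1, 18.7], [0, 23.1, -110.7, 0.1, 23.4]],
])

```text
time: 8.25
position: [420.0, -38.9, 235.3]
orientation: [3.141, 0.024, 0.001]
force: [0.3, -0.2, -0.3]
width: 0.2
```

Call:
drive_tool([
  [[0, 0, 0, 34, 0], [0, 0, 0, 68, 0], [0, 0, 0, 101, 0], [0, 0, 0, 135, 0], [0, 0, 0, 169, 0]],
])

```text
time: 8.75
position: [420.9, -39.8, 65.3]
orientation: [3.141, 0.03, 0.003]
force: [0.7, 0.2, -0.5]
width: -0.2
```

Call:
drive_tool([
  [[0, 5, 0, 0, 0], [0, 10, 0, 0, 0], [0, 15, 0, 0, 0], [0, 20, 0, 0, 0], [0, 25, 0, 0, 0]],
])

```text
time: 9.25
position: [446.7, -38.8, 67.4]
orientation: [3.141, 0.03, 0.005]
force: [-0.5, 0.1, -0.1]
width: -0.2
```

Call:
drive_tool([
  [[0, 4, 0, 0, 0], [0, 8, 0, 0, 0], [0, 12, 0, 0, 0], [0, 16, 0, 0, 0], [0, 20, 0, 0, 0]],
])

```text
time: 9.75
position: [464.8, -38.0, 65.9]
orientation: [-3.141, -0.03, 0.001]
force: [-2.2, 0.1, 3.3]
width: -0.2
```

Call:
drive_tool([
  [[0, 4, 0, 0, 0], [0, 8, 0, 0, 0], [0, 12, 0, 0, 0], [0, 15, 0, 0, 0], [0, 17, 0, 0, 0]],
])

```text
time: 10.25
position: [481.7, -37.7, 65.8]
orientation: [-3.141, -0.03, 0.002]
force: [-4.8, -0.9, 2.1]
width: 0.1
```

Call:
drive_tool([
  [[0, 2, 0, 0, 0], [0, 4, 0, 0, 0], [0, 5, 0, 0, 0], [0, 6, 0, 0, 0], [0, 7, 0, 0, 0]],
])

```text
time: 10.75
position: [488.6, -37.6, 65.8]
orientation: [-3.141, -0.03, 0.001]
force: [-5.0, 0.1, 0.5]
width: -0.0
```

Call:
drive_tool([
  [[0, 0.5, 0, 0, 0], [0, 1, 0, 0, 0], [0, 1.5, 0, 0, 0], [0, 2, 0, 0, 0]],
])

```text
time: 11.15
position: [490.7, -37.6, 65.8]
orientation: [-3.141, -0.03, 0.001]
force: [-3.8, -0.2, -0.5]
width: -0.2
```

Call:
drive_tool([
  [[0, 0.5, 0, 0, 0], [0, 1, 0, 0, 0], [0, 1.5, 0, 0, 0], [0, 2, 0, 0, 0]],
])

```text
time: 11.55
position: [491.7, -37.6, 65.8]
orientation: [-3.141, -0.03, 0.004]
force: [-8.2, -0.3, 2.2]
width: 0.1
```

Call:
drive_tool([
  [[0, 0.5, 0, 0, 0], [0, 1, 0, 0, 0]],
])

```text
time: 11.75
position: [491.7, -37.6, 65.9]
orientation: [-3.141, -0.03, 0.006]
force: [-10.3, -0.4, 4.5]
width: -0.3
```

Motion has stalled at 491.7 with force rising, which matches the stop at slide position 45 mm. I'll give it one more slight press, then retreat.

Call:
drive_tool([
  [[0, 1, 0, 0, 0], [0, 2, 0, 0, 0], [0, 2, 0, 0, 0]],
])

```text
time: 12.05
position: [491.6, -37.5, 65.8]
orientation: [-3.141, -0.031, 0.012]
force: [-13.1, -1.2, 8.1]
width: 0.0
```

Call:
drive_tool([
  [[0, -4, 0, 0, 0], [0, -12, 0, 0, 0], [0, -24, 0, 0, 0], [0, -40, 0, 0, 0], [0, -55, 0, 0, 0]],
])

```text
time: 12.55
position: [441.4, -38.9, 66.4]
orientation: [3.141, 0.03, 0.004]
force: [0.0, 0.6, 0.6]
width: 0.2
```

Call:
drive_tool([
  [[0, 0, 0, -40, 0], [0, 0, 0, -80, 0], [0, 0, 0, -120, 0], [0, 0, 0, -160, 0], [0, 0, 0, -170, 0]],
])

```text
time: 13.05
position: [444.4, -39.3, 241.1]
orientation: [3.139, 0.03, 0.018]
force: [1.0, -0.1, 0.4]
width: 0.1
```

Call:
drive_tool([
  [[0, 0, 40, 0, 0], [0, 0, 80, 0, 0], [0, 0, 120, 0, 0], [0, 0, 160, 0, 0], [0, 0, 200, 0, 0]],
])

```text
time: 13.55
position: [444.6, -240.2, 235.7]
orientation: [3.141, 0.03, 0.002]
force: [1.0, 0.2, -0.1]
width: -0.0
```

Run:
```python
from h import *
meas()
c=grab('top','t4'); im=c['image'][:,:,::-1]; grab('scene','s4')
cv2.imwrite('pics/t4c.png',cv2.resize(im[130:285,240:455],None,fx=3.7,fy=3.7,interpolation=cv2.INTER_CUBIC))
d=cv2.absdiff(im,load('top0')['image'][:,:,::-1]).max(2)
for n,(x0,x1,y0,y1) in dict(white=(245,290,168,210),tumbler=(252,284,222,252),jar=(316,346,130,162),rib=(393,411,173,203),spat=(418,450,205,275),cork=(282,300,205,225)).items(): print(n,(d[y0:y1,x0:x1]>40).sum())
```

```text
t 13.55 pos [ 444.6 -240.2  235.7] yaw 0.019 F [ 1.   0.2 -0.1] cmd [ 4.8199e+02 -3.8060e+01  6.6000e+01  2.0000e-02] q [-0.58  0.21  1.64  0.    1.29  0.97]
white 0
tumbler 0
jar 0
rib 69
spat 803
cork 0
```

View pics/t4c.png

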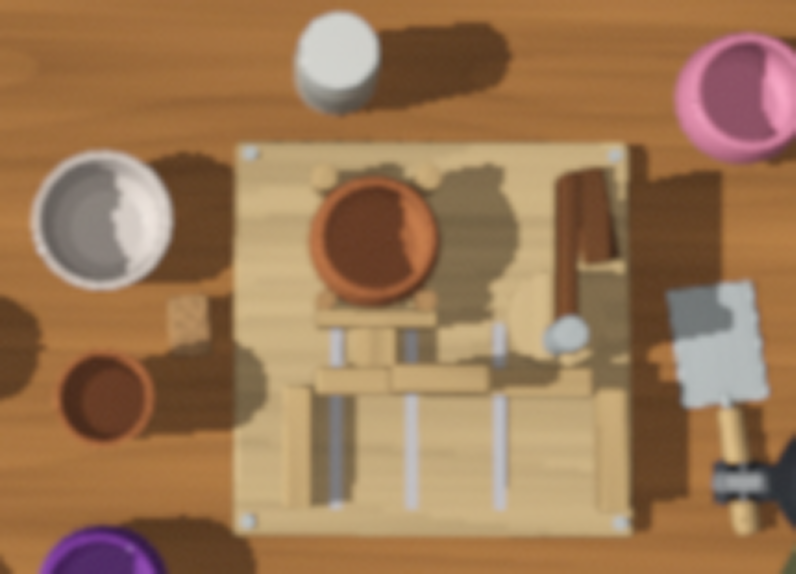

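Run:
```python
from h import *
c=load('t4')
f=lambda u,v,z: np.round(jig2w((0,0,-J[2]),[[*(onz(c,240+(u+.5)/3.7-.5,130+(v+.5)/3.7-.5,z)-[547,-36.8]),0]])[0,:2],1)
print('bowl',f(374,238,76),'plateBL',f(392,391,97),'plateBR',f(489,391,97),'leverend',f(571,172,107))
a,b=load('t3')['image'],c['image']
d=cv2.absdiff(a,b).max(2); print('lever/rib change since pre-push',(d[170:235,384:412]>40).sum())
```

```text
bowl [67.8 47.2] plateBL [-44.9  35.6] plateBR [-44.7 -33.7] leverend [111.9 -92.7]
lever/rib change since pre-push 122
```

The bowl is at (67.8, 47.2), against an expected (70, 45). The plate is at -45, so the slide is home, and the lever is at about -0.02 rad. Handing in.

```bash
python3 -c "
from h import *
print(robot.hand_in())"
```

```text
the job is handed in; nothing more can be done
None
```

The bowl is seated in the jig and I handed the job in at 13.6 s of robot time. I turned the cam to its low point first, using the side of the shut fingers. Then I pushed the slide home by its upright plate until it stalled at the stop, pressing with about 13 N. The arm was backed off and raised clear, reading no contact force at the end.

What the last overhead picture showed:

| Item | Measured | Expected |
|---|---|---|
| Slide (from the plate's rear face at x = -44.8 mm) | about 45 mm | 45 mm |
| Bowl position (jig frame) | (68, 47) mm, between the pads and both posts | about (70, 45) mm |
| Lever angle | about -0.02 rad | 0 rad |

- **Lever angle:** my estimates ranged from -0.01 to -0.04 rad. It sits a degree or two short of straight forward, well inside the 0.35 rad the slide needs.
- **Other things on the table:** the white bowl, tumbler, jar and cork block showed no change from the first picture.
- **Failed picture comparisons:** the areas around the rib, the spatula and the lever did differ between pictures. I put this down to the lever and its shadow over the rib, the gripper hovering over the spatula, and the slide's bar moving near the lever. By eye the rib and spatula are where they were, but I did not measure them separately.

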